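Fill the divided jar crate

TASK

Put the two green-capped spice jars that stand on the worktop into the two empty compartments of the small wooden crate, one jar to a compartment, each standing upright on the crate's floor. Set them down gently rather than dropping them in. Leave the honey jar and the jam jar standing in their compartments, and do not disturb the garlic, the white cup or the kitchen timer.

Things in the scene. Friction and masses are not known exactly. Their poses are not given: they have to be found in the camera images.
- crate: Fixed open square crate of pale wood, 178 x 178 mm, walls 8 mm thick and 56 mm high. Origin: centre of its underside; z up, x and y along its sides. Floor top at z = 8 mm. Crossed 6 mm dividers on x = 0 and y = 0, top at z = 46 mm, make four compartments 78 x 78 mm centred at x, y = +-42 mm. It may be turned any way; the two on one side hold honey and jam, the other two are empty.
- spice_a: Spice jar, a round glass jar with a green screw cap, standing upright on the worktop. Diameter 46 mm all the way up, 106 mm high; the cap, 45 mm in diameter, is the top 20 mm. About 0.11 kg. Origin: centre of its underside; z up along its axis.
- spice_b: The second spice jar, of the same shape and size as spice_a (46 mm diameter, 106 mm high, green cap), only its label differs. Origin: centre of its underside; z up along its axis. Either jar may go into either empty compartment.
- honey_jar: Honey jar with a white lid, 58 x 62 mm, 99 mm high, standing loose in a compartment of the crate. Origin: centre of its underside; z up. Stays where it is.
- jam_jar: Jam jar with a red lid, 65 x 69 mm, 86 mm high, standing loose in another compartment of the crate. Origin: centre of its underside; z up. Stays where it is.
- garlic: Bulb of garlic, about 50 mm wide and 51 mm high, loose on the worktop; a bystander. Origin: centre of its underside.
- latte_cup: White cup, 93 x 120 mm over the handle, 59 mm high, loose on the worktop; a bystander. Origin: centre of its underside.
- kitchen_timer: White round kitchen timer, 68 mm in diameter, 60 mm high, loose on the worktop; a bystander. Origin: centre of its underside.
Not all that is in view belongs to the job. What is shaped like the spice_b but blue is not meant.

How it is judged (in metres and radians):
At the end, for the whole second after the job is handed in: All four jars stand at rest, one to a compartment: undersides 3 to 14 mm above the crate's, upright within 0.15 rad, centres within 65 mm of the crate's along its sides and 50 mm apart or more. Spice jars released; honey and jam jars within 30 mm of their start (angle between each of spice_a, spice_b, honey_jar, jam_jar's own z axis and vertical below 0.15 rad and z of spice_a in the frame of crate between 0.003 and 0.014 m and linear speed of each of spice_a, spice_b, honey_jar, jam_jar below 0.03 m/s and angular speed of each of spice_a, spice_b, honey_jar, jam_jar below 0.3 rad/s and x of spice_a in the frame of crate between -0.065 and 0.065 m and y of spice_a in the frame of crate between -0.065 and 0.065 m and z of spice_b in the frame of crate between 0.003 and 0.014 m and x of spice_b in the frame of crate between -0.065 and 0.065 m and y of spice_b in the frame of crate between -0.065 and 0.065 m and z of honey_jar in the frame of crate between 0.003 and 0.014 m and x of honey_jar in the frame of crate between -0.065 and 0.065 m and y of honey_jar in the frame of crate between -0.065 and 0.065 m and z of jam_jar in the frame of crate between 0.003 and 0.014 m and x of jam_jar in the frame of crate between -0.065 and 0.065 m and y of jam_jar in the frame of crate between -0.065 and 0.065 m and horizontal distance between spice_a and spice_b above 0.05 m and horizontal distance between each of spice_a, spice_b and honey_jar above 0.05 m and horizontal distance between each of spice_a, spice_b, honey_jar and jam_jar above 0.05 m and distance of each of honey_jar, jam_jar from where it was at the start of the episode below 0.03 m and contact force between each of spice_a, spice_b and the fingers below 0.05 N); the robot touches nothing.
It fails at once if a spice jar dropped into the crate (falling free of the fingers faster than 0.65 m/s, a drop of about 20 mm) ((horizontal distance between spice_a and crate below 0.1 m and contact force between spice_a and the fingers below 0.01 N and linear speed of spice_a above 0.65 m/s) or (horizontal distance between spice_b and crate below 0.1 m and contact force between spice_b and the fingers below 0.01 N and linear speed of spice_b above 0.65 m/s)).
It fails at once if the honey jar or the jam jar knocked over or taken out (tilted beyond 0.4 rad or moved more than 40 mm) (angle between any of honey_jar, jam_jar's own z axis and vertical above 0.4 rad or distance of any of honey_jar, jam_jar from where it was at the start of the episode above 0.04 m).
It fails at once if the garlic, the cup or the timer moved more than 40 mm (distance of any of garlic, latte_cup, kitchen_timer from where it was at the start of the episode above 0.04 m).
It also fails if it takes over 43 s, if anything falls off the work surface, if the arm or the gripper's body presses on something with over 40 N, if the wrist force passes 120 N, or if a joint passes its speed limit or range.

ROBOT

A 6-joint arm with a two-finger parallel gripper is mounted at the origin on a cart in front of the work surface, level with it; the furniture and walls round the work are solid. World frame = base frame: x ahead of the robot, y to its left, z up, the work surface at z = 0. Lengths are in mm, angles in rad, forces in N, time in s.
With the tool pointing down it reaches from about 275 to 750 mm from the base axis. Payload 10.2 kg.
Tool frame: the origin (TCP) lies at the very end of the fingers, on their centre line; the grasp point (between the pads) lies 19 mm behind it; z points along the fingers, y is the line along which they close (so a half turn about z gives the same grasp; the last joint's range is limited). The gripper opens to 85 mm and grips with 20 to 120 N. Pads are 22 mm wide; open, the fingers measure 114 mm over their backs; the gripper's body (76 mm by 85 mm) begins 54 mm behind the grasp point. The pads swing forward as they close: fully open they stand 13 mm farther back than shut.
Start: joints at [1.125, 0.313, 1.498, -0, 1.331, -0.223], TCP at [116.017, 512.027, 231.294] pointing down, gripper open.
Joint ranges: [-2.94, 2.94], [-0.97, 2.17], [0.19, 2.56], [-1.23, 4.37], [0.02, 3.11], [-2.88, 2.88]. Speed limits (rad/s): [2.39, 2.39, 3.01, 3.14, 3.14, 3.14].

INTERFACE

Orientations are given as a unit quaternion [w, x, y, z].
In Python, from rig import ctrl gives the robot as it stands.
- The arm moves only by the shell command python3 -m inch 'ROWS' [OPENING] [FORCE]. ROWS is text: rows parted by semicolons, each of 6 numbers parted by spaces: the shift along the tool's x, y, z in mm, then the turn, a rotation vector about the tool's x, y, z in units of 6 degrees (1.0 is 6 degrees). A call has exactly 10 rows; each row shifts and turns the commanded pose from where the row before left it, along the tool's axes as they then stand; what a row does not reach is not made up. A row lasts 1/12 s, in which the tool goes at most 41.7 mm and 7.16 degrees, less where a joint would pass 70% of its speed; a pose out of reach is approached as far as the arm can. A call with a gripper value outside its range is refused whole. OPENING is the opening, from 0 (shut) to 1 (fully open), set as the call begins (- or left out, the last holds). The fingers move at their own pace and stop on an object; FORCE is the grip in N (left out, the last holds). Time passes only in rows, so rows that do not move let the fingers close, or fill a call up. It gives the time, the measured TCP pose, the force, the opening and the grip force at its end, in the units of the state.
- ctrl.sense(): the state, without advancing time (a new reading comes with each control period).
- ctrl.capture(name): name is "side" or "top" or "wrist"; returns a dict with "image" (384x512x3 uint8, red, green, blue), "intrinsics" (3x3 intrinsics, pixels), "D" ([k1, k2, p1, p2, k3] as OpenCV has them; the pictures are not rectified), "rvec" (rotation vector, rad) and "tvec" (3), from world to camera coordinates, as OpenCV has them. Camera axes: x right, y down, z forward; pixel columns grow to the right and rows downward; lengths in mm; the calibration is good to about 2 mm. A picture is of the moment at which its call begins. There is no depth.
- ctrl.finish_job(): hands the job in; it is judged then, once.
The state is a dict: "time_s": time; "joints": joint angles; "dq": joint speeds; "tau": joint torques, N m; "eef_pos": TCP position; "ee_rot": TCP orientation; "force": force on the tool from outside, world axes, zero at the start; "wrist_torque": the same for the moment, N m; "grip_width": opening from 0.0 (shut) to 1.0 (fully open); "grip_force": force on a finger pad.
Only numpy, scipy, OpenCV 4.12 (cv2) and the standard library are available. Lean on these libraries where they do the work, as an engineer would, in place of code of your own. Each camera call takes 0.05 s, during which the arm holds its last target. There are 200 camera calls.

## Working session

There is one attempt and no reset: what is moved stays moved. The work goes in short steps, Python scripts to look and compute and a shell command to move; the robot and the scene stay as the last step left them, time stands still between calls to the robot, and variables do not carry over. Pictures are saved under pics/ and viewed, at most 10 in all, crops included, and the job is handed in when it is done.

```bash
mkdir -p pics; python3 - <<'E'
from rig import ctrl
import cv2,pickle
for n in("top","side"):
    c=ctrl.capture(n); cv2.imwrite(f"pics/{n}0.png",c["image"][:,:,::-1]); pickle.dump(c,open(f"{n}.pkl","wb"))
    print(n,c["rvec"],c["tvec"])
s=ctrl.sense();print(s["time_s"],s["eef_pos"],s["ee_rot"])
E
```

```text
top [ 2.19795148 -2.15023083  0.0794148 ] [226.17309976 544.08835823 982.17530958]
side [ 1.95185076 -0.56949776  0.33484508] [-341.56101955  255.18251114  635.48588579]
0.1 [115.90870784 511.81368366 230.79584836] [-2.03295558e-04  1.11173874e-01  9.93800804e-01 -5.38491978e-04]
```

View pics/top0.png

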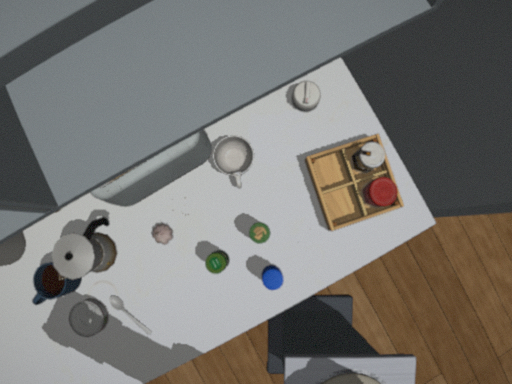

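View pics/side0.png

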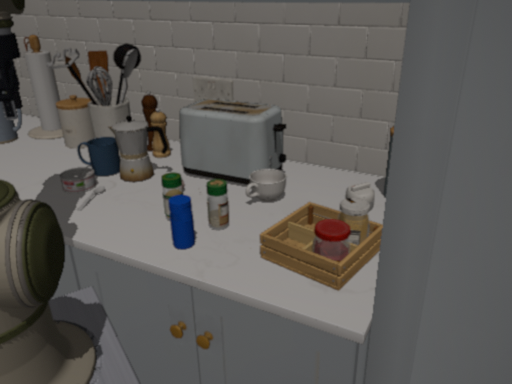

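The top view shows three jar-shaped things: green caps at (217,262) and (260,232), and a blue one at (272,278). The two green ones fit the description. The crate's centre is at about (354,182), with jam at (381,192) and honey at (370,156), so the left compartments are empty. The garlic is at (162,233), the cup at (233,156) and the timer at (307,95).

```bash
cat > h.py <<'E'
import cv2,numpy as np,pickle
from scipy.spatial.transform import Rotation as R
def ray(c,uv,z):
    K,D=np.array(c["intrinsics"],float),np.array(c["D"],float)
    M=cv2.Rodrigues(np.array(c["rvec"],float))[0]; t=np.array(c["tvec"],float).ravel()
    n=cv2.undistortPoints(np.array(uv,float).reshape(-1,1,2),K,D).reshape(-1,2)
    d=np.c_[n,np.ones(len(n))]@M; o=-M.T@t
    return o+d*((z-o[2])/d[:,2])[:,None]
def proj(c,P):
    return cv2.projectPoints(np.array(P,float).reshape(-1,1,3),np.array(c["rvec"],float),np.array(c["tvec"],float),np.array(c["intrinsics"],float),np.array(c["D"],float))[0].reshape(-1,2)
E
python3 - <<'E'
from h import *
c=pickle.load(open("top.pkl","rb"));im=c["image"]
hsv=cv2.cvtColor(im,cv2.COLOR_RGB2HSV)
g=cv2.inRange(hsv,(45,90,30),(85,255,255)); n,l,s,ce=cv2.connectedComponentsWithStats(g)
for i in range(1,n):
    if s[i,4]>40: print("green",s[i],ce[i],cv2.minEnclosingCircle(np.argwhere(l==i)[:,::-1].astype(np.float32)))
for nme,uv,z in [("A",(217,262),106),("B",(260,232),106),("blue",(272,278),106),("honey",(370,156),99),("jam",(381,192),86),("garlic",(162,233),30),("cup",(233,156),59),("timer",(307,95),60)]: print(nme,ray(c,uv,z)[0].round())
print("origin",proj(c,[[0,0,0],[116,512,231]]))
print("crate corners",ray(c,[(307,157),(379,137),(402,207),(331,229)],56).round())
s=pickle.load(open("side.pkl","rb"))
a=cv2.resize(im[130:310,190:420],None,fx=3,fy=3,interpolation=cv2.INTER_CUBIC)
b=cv2.resize(s["image"][160:290,150:400],(690,359),interpolation=cv2.INTER_CUBIC)
cv2.imwrite("pics/crop1.png",a[:,:,::-1]); cv2.imwrite("pics/crop2.png",b[:,:,::-1])
E
```

```text
green [250 223  19  19 130] [258.94615385 232.56153846] ((258.9495544433594, 232.17889404296875), 9.383742332458496)
green [206 252  20  20 244] [215.57377049 261.93442623] ((215.58570861816406, 261.8999938964844), 10.190234184265137)
A [379. 313. 106.]
B [444. 223. 106.]
blue [348. 196. 106.]
honey [614. -14.  99.]
jam [536. -41.  86.]
garlic [435. 449.  30.]
cup [613. 288.  59.]
timer [759. 121.  60.]
origin [[348.44043506 416.79611412]
 [103.62358091 400.90254415]]
crate corners [[615. 120.  56.]
 [666. -46.  56.]
 [506. -99.  56.]
 [453.  64.  56.]]
```

View pics/crop1.png

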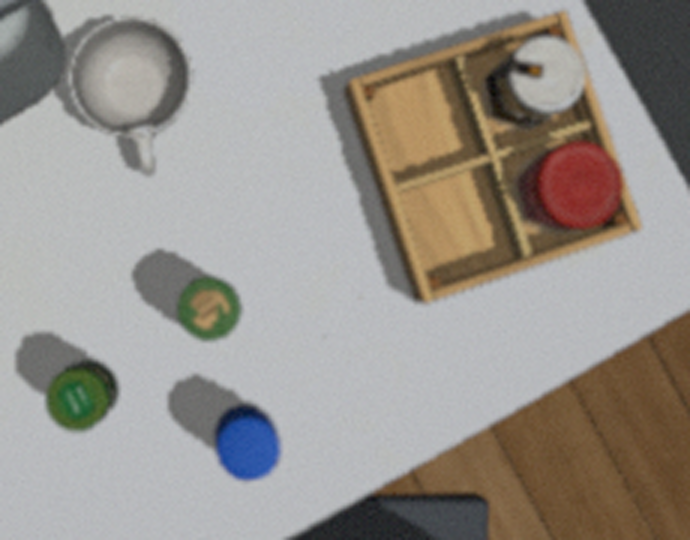

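The crop confirms two green-capped jars at orig (217,262) and (260,233). The third, at (272,278), is blue all over, so it is excluded. The crate's outer corners are at orig (307,157), (379,134), (403,206) and (331,230). I'll turn the fingers parallel to the crate side, between its two empty compartments (18° world).

```bash
python3 -m inch '0 0 0 0 0 0.98;0 0 0 0 0 0.98;0 0 0 0 0 0.98;0 0 0 0 0 0.98;0 0 0 0 0 0.98;0 0 0 0 0 0.98;0 0 0 0 0 0.98;0 0 0 0 0 0.98;0 0 0 0 0 0.98;0 0 0 0 0 0.98' 0.85 40
cat >> h.py <<'E'
def go(target,yaw=None):
    from rig import ctrl
    s=ctrl.sense(); q=s["ee_rot"]; r=R.from_quat([q[1],q[2],q[3],q[0]]); M=r.as_matrix()
    print("t",round(s["time_s"],2),"pos",np.round(s["eef_pos"],1),"yawY",np.degrees(np.arctan2(M[1,1],M[0,1])).round(1),"j6",round(s["joints"][5],2))
    print("tool delta",(M.T@(np.array(target)-s["eef_pos"])).round(1))
E
python3 - <<'E'
from h import *
from scipy.optimize import least_squares
c=pickle.load(open("top.pkl","rb")); uv=np.array([(306.7,157.3),(379,134.3),(402.7,206),(331.3,230.3),(354.7,182.3)])
L=np.array([[-89,89,56],[89,89,56],[89,-89,56],[-89,-89,56],[0,0,46.]])
def f(p):
    P=L.copy(); a=p[2]; P[:,:2]=L[:,:2]@np.array([[np.cos(a),np.sin(a)],[-np.sin(a),np.cos(a)]])+p[:2]; return (proj(c,P)-uv).ravel()
r=least_squares(f,[560,10,np.radians(-72)]); p=r.x; print(p[:2],np.degrees(p[2]),r.fun.round(1))
a=p[2];u=np.array([np.cos(a),np.sin(a)]);v=np.array([-np.sin(a),np.cos(a)])
print("far",p[:2]-42*u+42*v,"near",p[:2]-42*u-42*v)
# jar positions from both views (circle centres at z=106)
s=pickle.load(open("side.pkl","rb"))
print(ray(c,[(217,262.3),(259.7,232.7)],106).round(1)); print("side",ray(s,[(172,176.5),(217,184)],106).round(1))
go([443,223,230])
E
```

```text
time_s: 0.93
eef_pos: [115.9, 511.9, 230.9]
ee_rot: [0.0, 0.587, 0.81, -0.0]
force: [-0.2, 0.2, 0.2]
grip_width: 0.854
grip_force: 0.0
[561.09839661   9.02349389] -70.95674188395623 [-0.6 -0.9 -0.2 -0.9  1.4  0.9 -0.4  1.1 -0.2 -0.2]
far [587.09600091  62.42877987] near [507.69311063  35.02109818]
[[377.9 312.7 106. ]
 [442.6 223.8 106. ]]
side [[377.3 314.9 106. ]
 [441.8 221.7 106. ]]
t 0.93 pos [115.9 511.9 230.9] yawY 18.1 j6 0.81
tool delta [-376.3  220.8    1. ]
```

View pics/crop2.png

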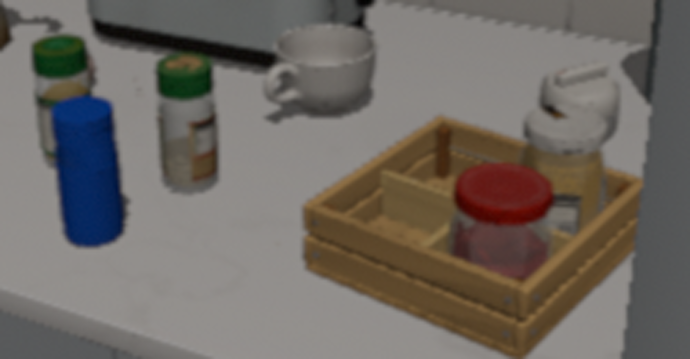

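The side crop shows the green caps at crop (60,55) and (185,75), with the blue cylinder in front of them. Both views agree to about 2 mm, so I'm moving above jar B (442, 223).

```bash
for i in 1; do python3 -m inch '-19 11 0 0 0 0;-19 11 0 0 0 0;-19 11 0 0 0 0;-19 11 0 0 0 0;-19 11 0 0 0 0;-19 11 0 0 0 0;-19 11 0 0 0 0;-19 11 0 0 0 0;-19 11 0 0 0 0;-19 11 0 0 0 0'; done
python3 -m inch '-19 11 0 0 0 0;-19 11 0 0 0 0;-19 11 0 0 0 0;-19 11 0 0 0 0;-19 11 0 0 0 0;-19 11 0 0 0 0;-19 11 0 0 0 0;-19 11 0 0 0 0;-19 11 0 0 0 0;-5 11 0 0 0 0'
python3 - <<'E'
from h import *
go([442.2,223,66])
from rig import ctrl
c=ctrl.capture("wrist");cv2.imwrite("pics/w1.png",c["image"][:,:,::-1]);pickle.dump(c,open("w1.pkl","wb"))
print(proj(c,[[442.2,223,106]]))
E
```

```text
time_s: 1.77
eef_pos: [281.0, 365.7, 231.1]
ee_rot: [-0.0, 0.585, 0.811, -0.0]
force: [-0.6, 0.3, -1.1]
grip_width: 0.848
grip_force: 0.0
time_s: 2.6
eef_pos: [441.6, 232.5, 231.0]
ee_rot: [0.0, 0.585, 0.811, -0.0]
force: [-0.3, -0.0, 0.3]
grip_width: 0.85
grip_force: 0.0
t 2.6 pos [441.6 232.5 231. ] yawY 18.3 j6 -0.07
tool delta [ -9.1  -2.2 165. ]
[[254.1716808  188.46421984]]
```

View pics/w1.png

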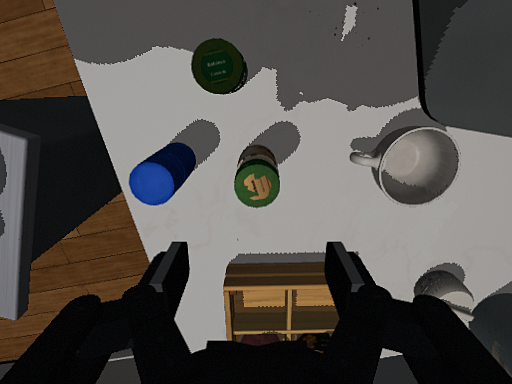

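The wrist view shows the jar's cap at (257,186), against a predicted (254,188), so it's within about 3 mm. The crate lies below it at (280,300). Descending with a small correction.

```bash
python3 -m inch '-4 0 10 0 0 0;-4 0 15 0 0 0;0 0 20 0 0 0;0 0 20 0 0 0;0 0 20 0 0 0;0 0 20 0 0 0;0 0 20 0 0 0;0 0 20 0 0 0;0 0 15 0 0 0;0 0 5 0 0 0'
python3 -m inch '0 0 0 0 0 0;0 0 0 0 0 0;0 0 0 0 0 0;0 0 0 0 0 0;0 0 0 0 0 0;0 0 0 0 0 0;0 0 0 0 0 0;0 0 0 0 0 0;0 0 0 0 0 0;0 0 0 0 0 0' 0.3 40
```

```text
time_s: 3.48
eef_pos: [440.7, 226.7, 63.7]
ee_rot: [-0.002, 0.584, 0.811, -0.002]
force: [-0.0, 0.3, -0.0]
grip_width: 0.847
grip_force: 0.0
time_s: 4.32
eef_pos: [443.5, 227.0, 67.1]
ee_rot: [0.0, 0.585, 0.811, 0.001]
force: [0.1, 1.0, 6.8]
grip_width: 0.517
grip_force: 41.4
```

```bash
python3 -m inch '0 0 -4 0 0 0;0 0 -8 0 0 0;0 0 -12 0 0 0;0 0 -14 0 0 0;0 0 -14 0 0 0;0 0 -14 0 0 0;0 0 -12 0 0 0;0 0 -8 0 0 0;0 0 -4 0 0 0;0 0 0 0 0 0' 
python3 - <<'E'
from h import *
go([587.1,62.4,160])
E
```

```text
time_s: 5.15
eef_pos: [443.2, 226.8, 157.0]
ee_rot: [0.0, 0.585, 0.811, 0.0]
force: [-0.1, 0.2, -0.8]
grip_width: 0.518
grip_force: 41.0
t 5.15 pos [443.2 226.8 157. ] yawY 18.4 j6 -0.08
tool delta [-201.5   84.5   -2.9]
```

```bash
python3 -m inch '-4 2 0 0 0 0;-8 3 0 0 0 0;-12 5 0 0 0 0;-14 6 0 0 0 0;-14 6 0 0 0 0;-14 6 0 0 0 0;-14 6 0 0 0 0;-14 6 0 0 0 0;-14 6 0 0 0 0;-14 6 0 0 0 0' 
python3 -m inch '-14 6 0 0 0 0;-14 6 0 0 0 0;-14 6 0 0 0 0;-14 6 0 0 0 0;-10 4 0 0 0 0;-8 3 0 0 0 0;-5 1 0 0 0 0;0 0 0 0 0 0;0 0 0 0 0 0;0 0 0 0 0 0' 
python3 - <<'E'
from h import *
from rig import ctrl
go([587.1,62.4,75])
c=ctrl.capture("top");cv2.imwrite("pics/t2.png",cv2.resize(c["image"][100:260,270:470],(750,600),interpolation=cv2.INTER_CUBIC)[:,:,::-1])
E
```

```text
time_s: 5.98
eef_pos: [531.9, 126.2, 156.2]
ee_rot: [-0.0, 0.585, 0.811, -0.0]
force: [-0.2, -0.2, -0.8]
grip_width: 0.516
grip_force: 41.0
time_s: 6.82
eef_pos: [585.9, 63.2, 156.3]
ee_rot: [-0.0, 0.584, 0.811, -0.0]
force: [0.2, -0.1, -0.9]
grip_width: 0.518
grip_force: 41.0
t 6.82 pos [585.9  63.2 156.3] yawY 18.5 j6 -0.41
tool delta [-1.1  0.9 81.3]
```

View pics/t2.png

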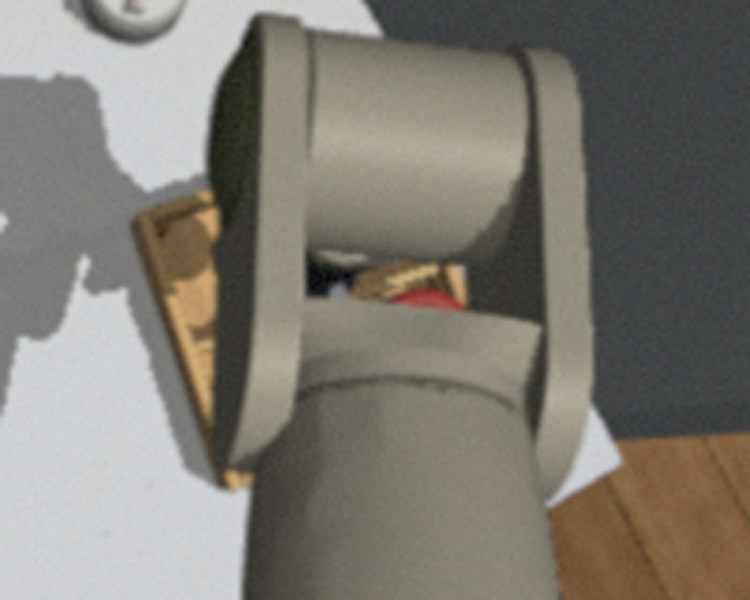

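The arm hides the jar in the top view and only the crate's left edge shows at (190,340), so I'm going by the numbers: 1 mm off with 16 mm clearance. Lowering.

```bash
python3 -m inch '-1 1 4 0 0 0;0 0 8 0 0 0;0 0 10 0 0 0;0 0 10 0 0 0;0 0 10 0 0 0;0 0 10 0 0 0;0 0 10 0 0 0;0 0 8 0 0 0;0 0 4 0 0 0;0 0 2 0 0 0' 
python3 -m inch '0 0 1 0 0 0;0 0 1 0 0 0;0 0 1 0 0 0;0 0 0.5 0 0 0;0 0 0.5 0 0 0;0 0 0.5 0 0 0;0 0 0 0 0 0;0 0 0 0 0 0;0 0 0 0 0 0;0 0 0 0 0 0'
```

```text
time_s: 7.7
eef_pos: [587.3, 62.0, 79.5]
ee_rot: [-0.0, 0.585, 0.811, -0.0]
force: [0.2, 0.2, -0.4]
grip_width: 0.517
grip_force: 41.0
time_s: 8.53
eef_pos: [587.5, 62.0, 75.8]
ee_rot: [0.0, 0.585, 0.811, 0.0]
force: [0.4, 0.6, -1.4]
grip_width: 0.517
grip_force: 41.0
```

```bash
python3 -m inch '0 0 0.5 0 0 0;0 0 0.5 0 0 0;0 0 0.5 0 0 0;0 0 0.5 0 0 0;0 0 0 0 0 0;0 0 0 0 0 0;0 0 0 0 0 0;0 0 0 0 0 0;0 0 0 0 0 0;0 0 0 0 0 0'
```

```text
time_s: 9.37
eef_pos: [587.7, 62.0, 75.1]
ee_rot: [0.0, 0.585, 0.811, 0.0]
force: [-3.3, -0.2, 9.9]
grip_width: 0.519
grip_force: 41.8
```

Jar is on the floor. Releasing, then rising.

```bash
python3 -m inch '0 0 0 0 0 0;0 0 0 0 0 0;0 0 0 0 0 0;0 0 0 0 0 0;0 0 0 0 0 0;0 0 0 0 0 0;0 0 0 0 0 0;0 0 0 0 0 0;0 0 -2 0 0 0;0 0 -5 0 0 0' 0.75
python3 -m inch '0 0 -10 0 0 0;0 0 -16 0 0 0;0 0 -16 0 0 0;0 0 -16 0 0 0;0 0 -16 0 0 0;0 0 -16 0 0 0;0 0 -16 0 0 0;0 0 -16 0 0 0;0 0 -8 0 0 0;0 0 0 0 0 0'
python3 - <<'E'
from h import *
go([379,313,215])
E
```

```text
time_s: 10.2
eef_pos: [587.2, 62.1, 80.5]
ee_rot: [-0.001, 0.585, 0.811, -0.0]
force: [0.3, 0.2, -0.3]
grip_width: 0.751
grip_force: 0.0
time_s: 11.03
eef_pos: [588.2, 62.0, 213.3]
ee_rot: [0.002, 0.585, 0.811, 0.001]
force: [0.1, 0.5, -0.7]
grip_width: 0.748
grip_force: 0.0
t 11.03 pos [588.2  62.  213.3] yawY 18.4 j6 -0.41
tool delta [ 304.3 -119.1   -2.7]
```

```bash
python3 -m inch '8 -3 0 0 0 0;14 -5 0 0 0 0;17 -7 0 0 0 0;18 -7 0 0 0 0;18 -7 0 0 0 0;18 -7 0 0 0 0;18 -7 0 0 0 0;18 -7 0 0 0 0;18 -7 0 0 0 0;18 -7 0 0 0 0' 0.85
python3 -m inch '18 -7 0 0 0 0;18 -7 0 0 0 0;18 -7 0 0 0 0;18 -7 0 0 0 0;18 -7 0 0 0 0;18 -7 0 0 0 0;16 -7 0 0 0 0;10 -6 0 0 0 0;5 -4 0 0 0 0;0 0 0 0 0 0'
python3 - <<'E'
from h import *
from rig import ctrl
go([378,314,67])
c=ctrl.capture("wrist");print(proj(c,[[378,314,106]]))
t=ctrl.capture("top");o=np.zeros((384,1024,3),np.uint8);o[:,:512]=c["image"];o[:,512:]=t["image"]
cv2.imwrite("pics/w3.png",cv2.resize(o,(800,300),interpolation=cv2.INTER_AREA)[:,:,::-1])
E
```

```text
time_s: 11.87
eef_pos: [473.0, 199.2, 209.7]
ee_rot: [-0.001, 0.585, 0.811, -0.001]
force: [0.7, 0.1, 0.3]
grip_width: 0.848
grip_force: 0.0
time_s: 12.7
eef_pos: [373.6, 311.9, 210.4]
ee_rot: [-0.0, 0.584, 0.812, -0.0]
force: [-0.1, -0.2, -0.1]
grip_width: 0.849
grip_force: 0.0
t 12.7 pos [373.6 311.9 210.4] yawY 18.5 j6 0.13
tool delta [  0.6   5.  143.4]
[[262.11392812 185.80113755]]
```

View pics/w3.png

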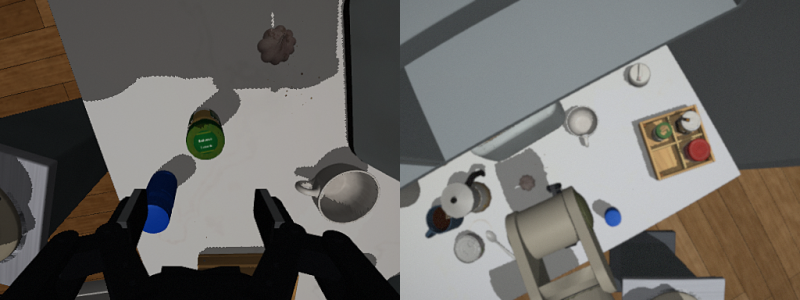

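Jar B stands upright in the far compartment (combined picture, right panel, (661,130)). In the left panel, jar A's cap is at full-size (264,181), against a predicted (262,186), so I'm shifting about 3 mm along tool x. Descending and gripping.

```bash
python3 -m inch '2 3 8 0 0 0;1 3 14 0 0 0;0 0 18 0 0 0;0 0 18 0 0 0;0 0 18 0 0 0;0 0 18 0 0 0;0 0 18 0 0 0;0 0 16 0 0 0;0 0 10 0 0 0;0 0 5 0 0 0'
python3 -m inch '0 0 0 0 0 0;0 0 0 0 0 0;0 0 0 0 0 0;0 0 0 0 0 0;0 0 0 0 0 0;0 0 0 0 0 0;0 0 0 0 0 0;0 0 0 0 0 0;0 0 0 0 0 0;0 0 0 0 0 0' 0.3 40
python3 -m inch '0 0 -4 0 0 0;0 0 -8 0 0 0;0 0 -12 0 0 0;0 0 -14 0 0 0;0 0 -14 0 0 0;0 0 -14 0 0 0;0 0 -12 0 0 0;0 0 -8 0 0 0;0 0 -4 0 0 0;0 0 0 0 0 0' 
python3 - <<'E'
from h import *
go([507,35,160])
E
```

```text
time_s: 13.63
eef_pos: [379.2, 315.7, 66.1]
ee_rot: [-0.001, 0.585, 0.811, -0.001]
force: [0.5, 0.7, 0.1]
grip_width: 0.856
grip_force: 0.0
time_s: 14.47
eef_pos: [379.8, 316.5, 68.5]
ee_rot: [0.0, 0.585, 0.811, 0.001]
force: [-0.8, -1.1, 6.6]
grip_width: 0.518
grip_force: 41.0
time_s: 15.3
eef_pos: [379.6, 316.4, 158.5]
ee_rot: [0.0, 0.585, 0.811, 0.001]
force: [0.2, -0.4, -1.7]
grip_width: 0.52
grip_force: 40.8
t 15.3 pos [379.6 316.4 158.5] yawY 18.4 j6 0.14
tool delta [-307.2   31.9   -1.5]
```

```bash
python3 -m inch '-8 2 0 0 0 0;-14 2 0 0 0 0;-17 2 0 0 0 0;-17 2 0 0 0 0;-17 2 0 0 0 0;-17 2 0 0 0 0;-17 2 0 0 0 0;-17 2 0 0 0 0;-17 2 0 0 0 0;-17 2 0 0 0 0' 
python3 -m inch '-17 2 0 0 0 0;-17 2 0 0 0 0;-17 2 0 0 0 0;-17 2 0 0 0 0;-17 2 0 0 0 0;-17 1 0 0 0 0;-17 1 0 0 0 0;-15 0 0 0 0 0;-10 0 0 0 0 0;-5 0 0 0 0 0' 
python3 - <<'E'
from h import *
go([507,35,76.5])
E
```

```text
time_s: 16.13
eef_pos: [448.4, 171.3, 157.0]
ee_rot: [-0.001, 0.585, 0.811, -0.001]
force: [0.3, -0.1, 0.3]
grip_width: 0.517
grip_force: 40.8
time_s: 16.97
eef_pos: [506.9, 33.7, 157.1]
ee_rot: [-0.0, 0.585, 0.811, -0.0]
force: [0.2, 0.6, -0.6]
grip_width: 0.516
grip_force: 40.8
t 16.97 pos [506.9  33.7 157.1] yawY 18.4 j6 -0.48
tool delta [ 1.1  0.6 80.6]
```

```bash
python3 -m inch '1 0 4 0 0 0;0 0 8 0 0 0;0 0 10 0 0 0;0 0 10 0 0 0;0 0 10 0 0 0;0 0 10 0 0 0;0 0 10 0 0 0;0 0 8 0 0 0;0 0 4 0 0 0;0 0 2 0 0 0' 
python3 -m inch '0 0 1 0 0 0;0 0 1 0 0 0;0 0 1 0 0 0;0 0 0.5 0 0 0;0 0 0.5 0 0 0;0 0 0.5 0 0 0;0 0 0 0 0 0;0 0 0 0 0 0;0 0 0 0 0 0;0 0 0 0 0 0'
```

```text
time_s: 17.8
eef_pos: [506.3, 36.1, 81.0]
ee_rot: [-0.0, 0.585, 0.811, -0.0]
force: [0.0, 0.2, -0.6]
grip_width: 0.517
grip_force: 40.8
time_s: 18.63
eef_pos: [506.6, 36.1, 77.4]
ee_rot: [0.0, 0.585, 0.811, 0.0]
force: [0.5, -0.4, -0.8]
grip_width: 0.519
grip_force: 40.8
```

```bash
python3 -m inch '0 0 0.5 0 0 0;0 0 0.5 0 0 0;0 0 0.5 0 0 0;0 0 0.5 0 0 0;0 0 0 0 0 0;0 0 0 0 0 0;0 0 0 0 0 0;0 0 0 0 0 0;0 0 0 0 0 0;0 0 0 0 0 0'
```

```text
time_s: 19.47
eef_pos: [506.8, 36.0, 76.4]
ee_rot: [0.0, 0.585, 0.811, 0.0]
force: [-5.0, 0.0, 11.3]
grip_width: 0.521
grip_force: 42.1
```

Contact again. Opening only part way, because jar B stands 84 mm off, then rising and looking.

```bash
python3 -m inch '0 0 0 0 0 0;0 0 0 0 0 0;0 0 0 0 0 0;0 0 0 0 0 0;0 0 0 0 0 0;0 0 0 0 0 0;0 0 0 0 0 0;0 0 0 0 0 0;0 0 -2 0 0 0;0 0 -5 0 0 0' 0.72
python3 -m inch '0 0 -10 0 0 0;0 0 -16 0 0 0;0 0 -16 0 0 0;0 0 -16 0 0 0;0 0 -16 0 0 0;0 0 -16 0 0 0;0 0 -16 0 0 0;0 0 -16 0 0 0;0 0 -8 0 0 0;0 0 0 0 0 0'
python3 -m inch '18 -7 0 0 0 0;18 -7 0 0 0 0;18 -7 0 0 0 0;18 -7 0 0 0 0;18 -7 0 0 0 0;18 -7 0 0 0 0;16 -7 0 0 0 0;10 -6 0 0 0 0;5 -4 0 0 0 0;0 0 0 0 0 0'
python3 - <<'E'
from h import *
from rig import ctrl
c=ctrl.capture("side");t=ctrl.capture("top")
o=np.zeros((384,1024,3),np.uint8);o[:,:512]=c["image"]
o[:,512:]=cv2.resize(t["image"][100:250,230:430],(512,384));cv2.imwrite("pics/end.png",cv2.resize(o,(800,300),interpolation=cv2.INTER_AREA)[:,:,::-1])
E
```

```text
time_s: 20.3
eef_pos: [506.2, 36.1, 82.1]
ee_rot: [-0.001, 0.585, 0.811, -0.0]
force: [0.4, 0.1, 0.0]
grip_width: 0.717
grip_force: 0.0
time_s: 21.13
eef_pos: [507.2, 36.0, 214.5]
ee_rot: [0.002, 0.585, 0.811, 0.001]
force: [1.0, 0.9, -0.5]
grip_width: 0.714
grip_force: 0.0
time_s: 21.97
eef_pos: [405.9, 149.6, 212.1]
ee_rot: [-0.0, 0.584, 0.812, -0.0]
force: [0.7, 0.4, 0.3]
grip_width: 0.721
grip_force: 0.0
```

View pics/end.png

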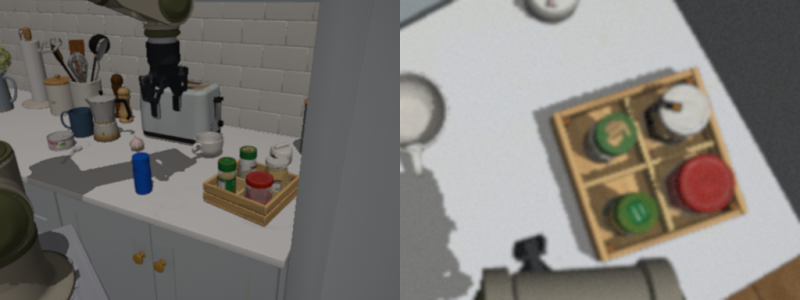

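Both green-capped jars stand upright in their own compartments (right panel, (613,133) and (636,213)). Honey and jam are still in place and the robot is clear.

```bash
python3 -c "
from rig import ctrl
print(ctrl.finish_job())"
```

```text
the job is handed in; nothing more can be done
None
```

I put both green-capped spice jars upright in the two empty compartments, setting each down on the crate floor before letting go, and handed the job in at about 22 s; no verdict came back, and in the last pictures the honey and jam jars looked in place and nothing else appeared disturbed.

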